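# Tip the trough mould onto its back and seat it in the filling jig

## Robot

A 6-joint arm with a two-finger parallel gripper is mounted at the origin on the work surface. World frame = base frame: x ahead of the robot, y to its left, z up, the work surface at z = 0. Lengths are in mm, angles in rad, forces in N, time in s.
With the tool pointing down it reaches from about 275 to 1000 mm from the base axis. Payload 8.4 kg.
Tool frame: the origin (TCP) lies between the finger pads; the fingertips stand 11 mm ahead of it and the grasp point (between the pads) lies 8 mm behind it; z points along the fingers, y is the direction in which the jaws open and shut (so a half turn about z gives the same grasp; the last joint's range is limited). The gripper opens to 85 mm and grips with 20 to 120 N. Pads are 22 mm wide; open, the fingers measure 114 mm over their backs; the gripper's body (76 mm by 85 mm) begins 54 mm behind the grasp point. The pads swing forward as they close: fully open they stand 13 mm farther back than shut.
Start: joints at [-1.264, 0.353, 1.633, -0, 1.155, -0.002], TCP at [189.946, -595.44, 242.281] pointing down, gripper open.
Joint ranges: [-2.63, 2.63], [-0.92, 2.1], [0.06, 2.66], [-1.3, 4.44], [0, 2.69], [-3.02, 3.02]. Speed limits (rad/s): [2.22, 2.22, 2.79, 3.14, 3.14, 3.14].

## Interface

Orientations are given as [roll, pitch, yaw] about the fixed x, y, z axes, in that order (R = Rz(yaw) Ry(pitch) Rx(roll)).
In Python, from rig import r, eyes gives the robot as it stands. The module is installed in compiled form; this text tells all that it offers.
- The arm moves only by the tool servo_tool, never from a script. Its argument "rows" is a list of rows, each a list of 3 entries, a list of its own where there are three numbers: the shift along the world's x, y, z in cm, then the turn about the world's z in rad, then the finger opening in cm, from 0 to 8.54. A call has 1 to 5 rows; each row shifts and turns the commanded pose from where the row before left it; what a row does not reach is not made up. A row lasts 1/12 s, in which the tool goes at most 41.7 mm and 7.16 degrees, less where a joint would pass 70% of its speed; a pose out of reach is approached as far as the arm can. A call is refused whole if a number of a shift passes 4.17 or a number of a turn 0.125, either way. A call with a gripper value outside its range is refused whole. The fingers move at their own pace and stop on an object; "squeeze" is the grip in N (left out, the last holds). Time passes only in rows, so rows that do not move let the fingers close. It gives the time, the measured TCP pose, the force and the opening at its end, in the units of the state.
- r.sense(): the state, without advancing time (a new reading comes with each control period).
- eyes.grab_frame(name): name is "scene" or "top" or "wrist"; returns a dict with "frame" (400x640x3 uint8, red, green, blue), "depth" (400x640 float32, mm along the optical axis (not along the pixel's ray), 0 where there is no reading), "vertical_fov" (degrees; the focal length in pixels is half the picture's height over the tangent of half this angle, whatever the lens; pixels are square), "cx", "cy" (the principal point, pixels), "camera_from_world" (4x4, takes a point from world to camera coordinates); the wrist camera has in their place "hand_eye" (4x4, takes a point from camera to tool coordinates, whose origin is the TCP and whose axes are the flange's). Camera axes: x right, y down, z forward; pixel columns grow to the right and rows downward; lengths in mm; the calibration is good to about 2 mm. A picture is of the moment at which its call begins: read the wrist's pose just before it.
- r.sign_off(): hands the job in, once; it reports no verdict.
The state is a dict: "clock": time; "qpos": joint angles; "qvel": joint speeds; "joint_efforts": joint torques, N m; "eef_pos": TCP position; "tcp_rot": TCP orientation; "contact_force": force on the tool from outside, world axes, zero at the start; "wrist_torque": the same for the moment, N m; "opening": opening from 0.0 (shut) to 1.0 (fully open).
Only numpy, scipy, OpenCV 4.12 (cv2) and the standard library are available. Lean on these libraries where they do the work, as an engineer would, in place of code of your own. Each camera call takes 0.05 s, during which the arm holds its last target.

## Task

The aluminium trough mould stands on end on the jig plate: push it over, high on its open side, so that it drops onto its back with the trough facing up. Then, without lifting it off the plate, slide it sideways until it presses flush along the whole of the fence, and next along the fence until its end presses firmly home against the end stop. Feel for each contact and press it home each time with about 10 N, never over 25 N; leave it flush against both and let go, with the weight, collar, cartridge and jar undisturbed.

Things in the scene. Friction and masses are not known exactly. Their poses are not given: they have to be found in the camera images.
- mould: Aluminium trough, 130 mm long, 60 wide, 44 deep, floor (its back), sides and both ends 6 mm thick, open on one 130 x 60 side (the mouth); 0.28 to 0.49 kg. Starts standing on one end on the jig plate. Origin: centre of that end. x points out of the mouth (rim at x = +22 mm, back at -22), y across the 60 mm width, z along its length (up at the start). Leaning 15 degrees over its back edge, it falls.
- mould_center (a point): Middle of the mould's outer 130 x 60 x 44 mm block (65 mm along its z from the origin, in the hollow); axes as the mould's. Once the mould lies on its back, x points up, z along the direction in which it fell, and this point is 22 mm above the plate.
- jig: Fixed dark steel plate, 260 mm (x) by 400 mm (y), 10 mm thick. Origin: centre of its underside; top at z = 10 mm. The fence stands along its +x side, the end stop across its -y end. The mould starts near the +y end, mouth towards +y within 15 degrees, so pushed onto its back it falls roughly towards -y, clear of fence and stop. Final place: one side on the fence, leading end on the stop.
- fence: Straight steel bar fixed on the plate, 22 mm thick, 28 mm high above the plate, 360 mm long along the jig's y. Origin: on the plate top, in the plane of its flat face (which looks to -x, at jig x = +90 mm), half-way along; axes as the jig's. Rigid: force climbs steeply on contact.
- stop: End stop: fixed steel bar, 100 mm (x) by 18 mm (y), 28 mm high above the plate, across the plate beside the fence, set at a new place each time; two black clamp knobs on top, 14 mm high. Origin: on the plate top below the middle of its flat face, which looks to +y; axes as the jig's. Rigid. Sliding the mould on the plate takes 1 to 4 N.
- stop_face (a point): Middle of the end stop's flat face (looks to +y), 14 mm above the plate; axes as the jig's.
- weight: Bystander, on the plate: steel knobbed weight, 32 mm across, 47 mm high. Origin: centre of its underside.
- collar: Bystander, on the plate: brass ring, 40 mm across, 28 mm high. Origin: centre of its underside.
- cartridge: Bystander on the bench: white bottle, 54 mm across, 170 mm high. Origin: centre of its underside.
- jar: Bystander on the bench: glass jar, 60 mm across, 80 mm high. Origin: centre of its underside.
Things that resemble listed ones, but are neither listed nor needed, are in the scene too. What is shaped like the mould but blue or orange is not meant.

How it is judged (in metres and radians):
On the way, in this order (a step that is already met when the one before it is completed fails the run):
1. the mould lies at rest on its back, trough up (angle between mould_center's own x axis and vertical below 0.06 rad and linear speed of mould below 0.01 m/s and angular speed of mould below 0.1 rad/s), for 0.2 s.
2. the mould is pressed against the fence with more than 2 N, lying square to it (angle between mould_center's own x axis and vertical below 0.06 rad and angle between the z axis of mould_center and the y axis of jig, either way round below 0.035 rad and x of mould_center in the frame of jig above 0.057 m and contact force between mould and fence above 2 N), for 0.1 s.
3. the mould is pressed against the end stop with more than 2 N (angle between mould_center's own x axis and vertical below 0.06 rad and contact force between mould and stop above 2 N), for 0.1 s.
At the end, for the whole second after the job is handed in: The mould lies at rest on its back (within 3.4 degrees), square to the fence (within 2 degrees), less than 3 mm from the fence and less than 3 mm from the end stop (all of step 1 and angle between the z axis of mould_center and the y axis of jig, either way round below 0.035 rad and x of mould_center in the frame of jig above 0.057 m and y of mould_center in the frame of stop_face below 0.068 m); the robot touches nothing.
It fails at once if the mould is pushed against the fence with more than 25 N (contact force between mould and fence above 25 N).
It fails at once if the mould is pushed against the end stop with more than 25 N (contact force between mould and stop above 25 N).
It fails at once if the mould is lifted off the plate (height (world z) of mould_center above 0.105 m).
It fails at once if the weight, collar, cartridge or jar is shifted by more than 15 mm (distance of any of weight, collar, cartridge, jar from where it was at the start of the episode above 0.015 m).
It also fails if it takes over 72 s, if anything falls off the work surface, if the arm or the gripper's body presses on something with over 40 N, if the wrist force passes 120 N, or if a joint passes its speed limit or range.

## Working session

There is one attempt and no reset: what is moved stays moved. The work goes in short steps, Python scripts to look and compute and a tool call to move; the robot and the scene stay as the last step left them, time stands still between calls to the robot, and variables do not carry over. Pictures are saved under pics/ and viewed, and the job is handed in when it is done.

Besides the shell and the picture viewer there is one more tool, called after "Request:" by a JSON object that holds its "api" and its "payload", one argument or row to a line. servo_tool: Moves the arm, as the interface text tells. Its arguments: {"type":"object","properties":{"rows":{"type":"array"},"squeeze":{"type":"number"}},"required":["rows"]}

```bash
mkdir -p pics
cat > h.py <<'E'
import numpy as np, cv2
from rig import r, eyes
def grab(n,save=None):
    f=eyes.grab_frame(n)
    if save: cv2.imwrite('pics/%s.png'%save,f['frame'][...,::-1])
    return f
def K(f):
    F=200/np.tan(np.radians(f['vertical_fov'])/2); return F,f['cx'],f['cy']
def cw(f): return np.linalg.inv(f['camera_from_world'])
def plane(f,uv,z):
    F,cx,cy=K(f);M=cw(f);uv=np.atleast_2d(uv).astype(float)
    d=np.c_[(uv[:,0]-cx)/F,(uv[:,1]-cy)/F,np.ones(len(uv))]@M[:3,:3].T
    o=M[:3,3];return o+d*((z-o[2])/d[:,2])[:,None]
def cloud(f):
    F,cx,cy=K(f);M=cw(f);v,u=np.mgrid[:400,:640];D=f['depth']
    P=np.stack([(u-cx)/F*D,(v-cy)/F*D,D],-1)@M[:3,:3].T+M[:3,3]
    P[D<=0]=np.nan;return P
E
python3 - <<'E'
from h import *
print(r.sense())
for n in('scene','top'):
    f=grab(n,n+'0');print(n,f['vertical_fov'],f['cx'],f['cy'],cw(f)[:3].round(3).tolist())
E
```

```text
{'clock': 0.0, 'qpos': array([-1.26440314e+00,  3.53644165e-01,  1.63413036e+00,  1.10454032e-05,
        1.15520494e+00, -2.38008843e-03]), 'qvel': array([ 0.0010352 ,  0.00070275,  0.00010855, -0.00024208, -0.00091944,
       -0.00053893]), 'joint_efforts': array([ 2.09699261e-03, -6.05240107e+01, -3.42064154e+01,  1.70153658e-04,
        9.52205941e-03,  1.09241640e-05]), 'eef_pos': array([ 189.80761785, -594.99843492,  241.56577618]), 'tcp_rot': array([-3.14020587e+00, -1.33996919e-05,  3.08768800e-01]), 'contact_force': array([-0.26366801,  0.65344257,  0.82608605]), 'wrist_torque': array([-0.0278597 ,  0.00847915,  0.00057255]), 'opening': 0.9985603802273592}
scene 42.61641139199428 313.29835589496275 197.445880884921 [[-0.549, 0.484, -0.681, 1225.373], [0.836, 0.311, -0.453, 422.819], [-0.008, -0.818, -0.576, 691.74]]
top 50.057357377031195 318.34583893423917 203.08386967993565 [[0.024, -0.997, 0.074, 422.614], [-0.999, -0.025, -0.021, -49.874], [0.023, -0.073, -0.997, 1251.45]]
```

View pics/scene0.png

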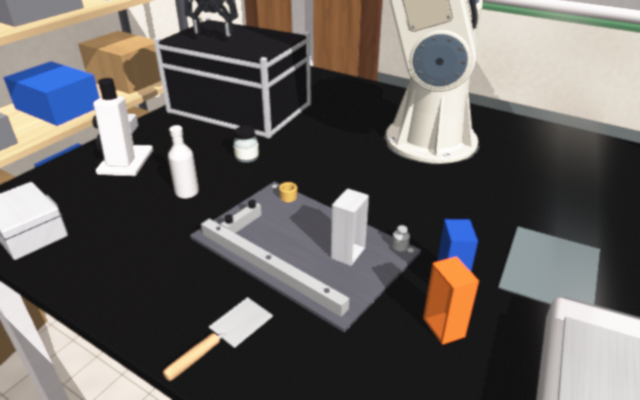

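View pics/top0.png

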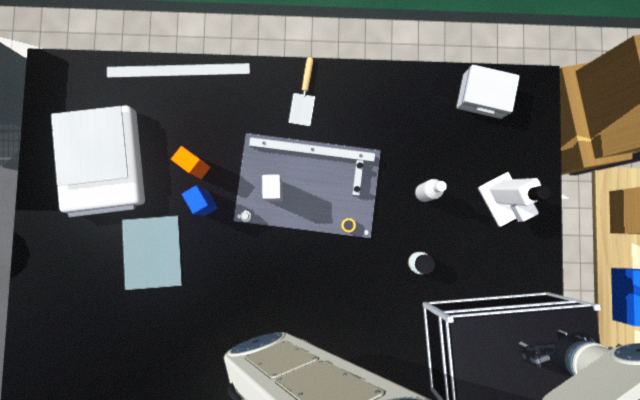

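The top view shows the standing mould at about (271,186), the fence along (250–378, 142–156), the stop at (359,178), the collar at (348,225) and the weight at (245,215). I'll measure these next.

Run:
```python
from h import *
f=grab('top');c=f['frame'][120:250,220:400]
cv2.imwrite('pics/topc.png',cv2.resize(c,None,fx=4.4,fy=4.4,interpolation=cv2.INTER_CUBIC)[...,::-1])
P=cloud(f);S=f['frame'].astype(int)
for n in('top','scene'):
    f=grab(n);P=cloud(f)
    m=(P[...,2]>-30)&(P[...,0]>300)&(P[...,0]<640)&(P[...,1]>-260)&(P[...,1]<210)
    for lo,hi in((5,16),(30,44),(44,56),(56,62),(125,150)):
        k=(m&(P[...,2]>lo)&(P[...,2]<hi)).astype(np.uint8)
        nn,L,st,ce=cv2.connectedComponentsWithStats(k)
        for i in range(1,nn):
            if st[i,4]>12:
                q=P[L==i];(x,y),(w,h),a=cv2.minAreaRect(q[:,:2].astype(np.float32))
                print(n,lo,hi,'px',ce[i].round(),st[i,4],'xy',round(x),round(y),'wh',round(w),round(h),round(a,1),'z',np.median(q[:,2]).round(1))
```

```text
top 5 16 px [309. 195.] 8297 xy 546 -40 wh 403 227 84.7 z 9.8
top 5 16 px [348. 225.] 71 xy 451 -164 wh 26 23 1.7 z 9.8
top 30 44 px [359. 162.] 14 xy 634 -191 wh 16 7 80.1 z 38.0
top 30 44 px [358. 177.] 122 xy 592 -187 wh 18 64 84.7 z 37.7
top 30 44 px [356. 193.] 24 xy 545 -182 wh 18 12 80.0 z 37.5
top 30 44 px [246. 216.] 57 xy 470 129 wh 29 30 46.6 z 40.1
top 30 44 px [348. 225.] 71 xy 451 -163 wh 37 38 1.8 z 37.2
top 44 56 px [359. 165.] 31 xy 622 -189 wh 17 15 11.6 z 51.0
top 44 56 px [357. 189.] 30 xy 554 -182 wh 17 15 1.3 z 50.7
top 44 56 px [245. 216.] 19 xy 467 129 wh 12 21 39.3 z 54.2
top 125 150 px [271. 187.] 396 xy 545 51 wh 61 43 1.8 z 139.7
scene 5 16 px [321. 244.] 9303 xy 534 -41 wh 404 202 84.0 z 11.4
scene 30 44 px [288. 189.] 152 xy 452 -161 wh 43 37 35.2 z 36.9
scene 30 44 px [241. 216.] 327 xy 589 -186 wh 22 103 85.4 z 38.6
scene 30 44 px [213. 222.] 16 xy 638 -218 wh 28 3 89.4 z 38.9
scene 30 44 px [401. 238.] 129 xy 472 130 wh 28 32 11.9 z 40.0
scene 30 44 px [360. 238.] 64 xy 518 61 wh 6 24 9.5 z 37.1
scene 30 44 px [342. 252.] 119 xy 574 54 wh 9 44 7.4 z 37.3
scene 44 56 px [252. 203.] 54 xy 556 -182 wh 16 17 27.8 z 52.6
scene 44 56 px [228. 218.] 60 xy 622 -189 wh 19 15 24.5 z 52.4
scene 44 56 px [360. 233.] 53 xy 519 61 wh 7 23 7.6 z 50.2
scene 44 56 px [401. 234.] 52 xy 474 130 wh 18 26 26.9 z 46.0
scene 44 56 px [343. 247.] 100 xy 573 54 wh 10 44 9.7 z 49.6
scene 56 62 px [360. 229.] 28 xy 518 62 wh 7 22 3.6 z 58.9
scene 56 62 px [402. 229.] 48 xy 470 130 wh 17 15 43.6 z 58.0
scene 56 62 px [342. 243.] 57 xy 574 54 wh 7 44 5.1 z 58.8
scene 125 150 px [349. 203.] 647 xy 544 53 wh 64 46 2.4 z 140.8
```

View pics/topc.png

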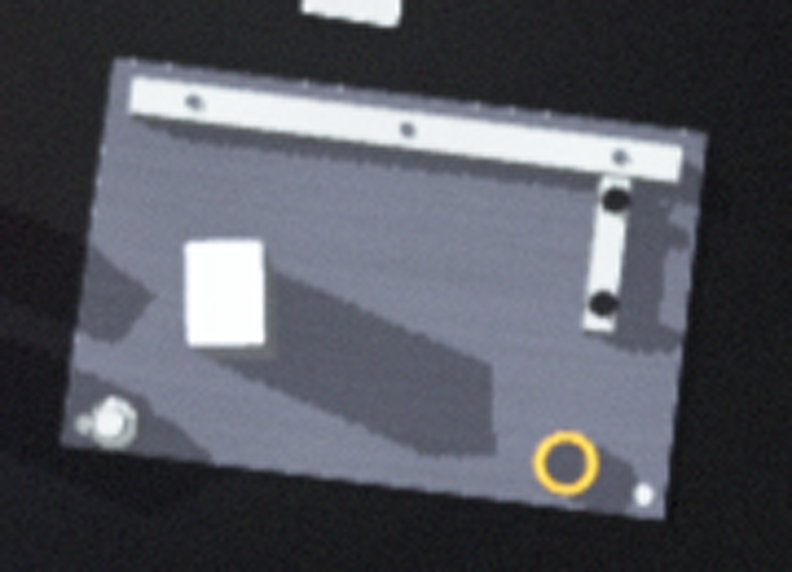

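Run:
```python
from h import *
f=grab('top');S=f['frame'];P=cloud(f)
def big(box,th,z):
    u0,u1,v0,v1=box;g=S[v0:v1,u0:u1].min(-1)
    g=cv2.resize(g,None,fx=8,fy=8,interpolation=cv2.INTER_CUBIC)
    cs,_=cv2.findContours((g>th).astype(np.uint8),0,1)
    c=max(cs,key=cv2.contourArea).reshape(-1,2)
    uv=(c+.5)/8-.5+[u0,v0];w=plane(f,uv,z)[:,:2].astype(np.float32)
    R=cv2.minAreaRect(w);print(box,np.round(R[0],1),np.round(R[1],1),round(R[2],1));print(cv2.boxPoints(R).round(1).tolist())
print(S[145,300],S[160,300],S[186,271],S[178,358])
big((246,384,130,164),165,38)
big((350,368,158,198),165,38)
big((255,285,170,204),200,140)
# crate/dispenser heights
for n,(u0,u1,v0,v1) in dict(crate=(425,600,295,400),disp=(480,550,170,225),bot=(412,450,175,205),jar=(405,440,250,275)).items():
    q=P[v0:v1,u0:u1].reshape(-1,3);q=q[q[:,2]>30];print(n,np.nanpercentile(q,[2,50,98],axis=0).round().tolist())
```

```text
[235 239 241] [127 131 149] [253 254 254] [238 242 244]
(246, 384, 130, 164) [661.5 -52.7] [362.8  38.5] 84.0
[[623.5, -231.10000610351562], [661.7000122070312, -235.10000610351562], [699.5999755859375, 125.69999694824219], [661.4000244140625, 129.6999969482422]]
(350, 368, 158, 198) [ 590.4 -185.8] [21.1 60.7] 83.7
[[559.0, -193.0], [619.4000244140625, -199.60000610351562], [621.7000122070312, -178.60000610351562], [561.4000244140625, -172.0]]
(255, 285, 170, 204) [545.8  51.8] [61.8 45.7] 2.3
[[514.0999755859375, 73.4000015258789], [515.9000244140625, 27.700000762939453], [577.5999755859375, 30.200000762939453], [575.7999877929688, 75.9000015258789]]
crate [[46.0, -737.0, 49.0], [193.0, -526.0, 219.0], [263.0, -392.0, 625.0]]
disp [[481.0, -658.0, 38.0], [538.0, -604.0, 130.0], [584.0, -576.0, 227.0]]
bot [[527.0, -402.0, 36.0], [548.0, -376.0, 113.0], [577.0, -360.0, 172.0]]
jar [[325.0, -393.0, 37.0], [350.0, -363.0, 78.0], [376.0, -342.0, 84.0]]
```

Request:
{"api": "servo_tool", "payload": {
  "rows": [
    [[1.8,3.6,0.5],-0.09,0],
    [[1.8,3.6,0.5],-0.09,0],
    [[1.8,3.6,0],-0.09,0],
    [[1.8,3.6,0],0,0],
    [[1.8,3.6,0],0,0]
  ],
  "squeeze": 20
}}

```text
clock: 0.72
eef_pos: [280.3, -413.8, 252.4]
tcp_rot: [3.141, -0.0, 0.038]
contact_force: [1.4, -0.4, 0.9]
opening: 0.297
```

Request:
{"api": "servo_tool", "payload": {
  "rows": [
    [[1.8,3.6,0],0,0],
    [[1.8,3.6,0],0,0],
    [[1.8,3.6,0],0,0],
    [[1.8,3.6,0],0,0],
    [[1.8,3.6,0],0,0]
  ]
}}

```text
clock: 1.13
eef_pos: [370.3, -233.7, 252.5]
tcp_rot: [3.141, -0.001, 0.038]
contact_force: [0.8, -0.2, -0.6]
opening: 0.001
```

Request:
{"api": "servo_tool", "payload": {
  "rows": [
    [[1.8,3.6,0],0,0],
    [[1.8,3.6,0],0,0],
    [[1.8,3.6,0],0,0],
    [[1.8,3.6,0],0,0],
    [[1.8,3.6,0],0,0]
  ]
}}

```text
clock: 1.55
eef_pos: [460.5, -53.4, 252.6]
tcp_rot: [3.141, -0.001, 0.039]
contact_force: [0.8, 0.0, 0.1]
opening: -0.0
```

Request:
{"api": "servo_tool", "payload": {
  "rows": [
    [[1.8,3.6,0],0,0],
    [[1.8,3.6,0],0,0],
    [[1.8,3.6,0],0,0],
    [[1.0,3.6,0],0,0],
    [[0,0,0],0,0]
  ]
}}

```text
clock: 1.97
eef_pos: [525.9, 94.0, 252.4]
tcp_rot: [-3.139, -0.002, 0.042]
contact_force: [-1.1, -0.3, 0.6]
opening: 0.001
```

Request:
{"api": "servo_tool", "payload": {
  "rows": [
    [[1.8,2.6,0],0,0],
    [[0,0,-3.8],0,0],
    [[0,0,-3.8],0,0],
    [[0,0,-3.8],0,0],
    [[0,0,0],0,0]
  ]
}}

```text
clock: 2.38
eef_pos: [537.3, 113.6, 132.0]
tcp_rot: [3.14, 0.011, 0.039]
contact_force: [-2.2, -0.3, -1.0]
opening: 0.002
```

```bash
python3 -c "
from h import *
print(r.sense()['eef_pos'],r.sense()['contact_force'])
f=grab('scene','s1');cv2.imwrite('pics/s1c.png',cv2.resize(f['frame'][100:340,180:500],None,fx=2.4,fy=2.4)[...,::-1])"
```

```text
[537.3261856  113.60476073 131.97478216] [-2.2305389  -0.34196901 -0.99285389]
```

View pics/s1c.png

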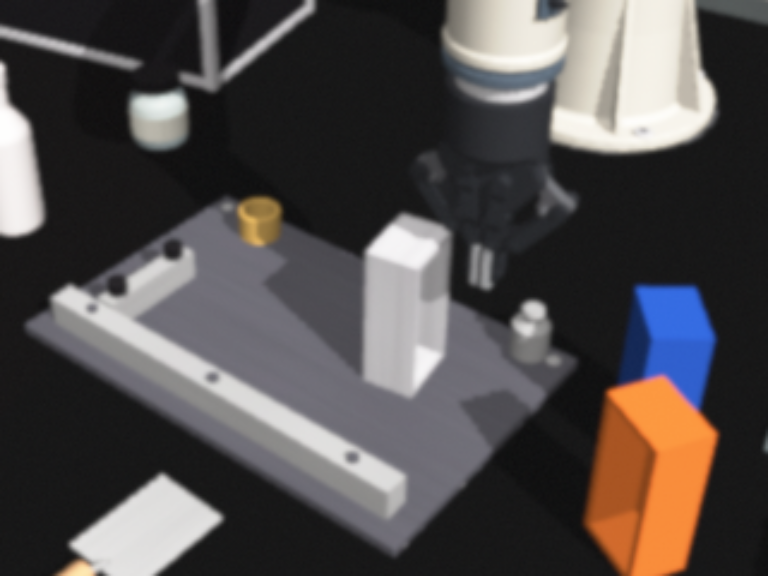

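The fingers are shut just on the mouth side, level with the mould's top at crop (481,265), and the mould stands at crop (405,300). I'll push it over now.

Request:
{"api": "servo_tool", "payload": {
  "rows": [
    [[0.8,-0.7,0.2],0,0],
    [[0,-0.7,0],0,0],
    [[0,-0.7,0],0,0],
    [[0,-0.7,0],0,0],
    [[0,-0.6,0],0,0]
  ]
}}

```text
clock: 2.85
eef_pos: [550.7, 79.6, 141.8]
tcp_rot: [-3.141, -0.002, 0.038]
contact_force: [-0.0, 0.3, 1.4]
opening: -0.0
```

Request:
{"api": "servo_tool", "payload": {
  "rows": [
    [[0,-0.6,0],0,0],
    [[0,-0.6,0],0,0],
    [[0,-0.6,0],0,0],
    [[0,-0.6,0],0,0]
  ]
}}

```text
clock: 3.18
eef_pos: [549.8, 55.9, 140.3]
tcp_rot: [3.142, 0.0, 0.039]
contact_force: [0.1, -0.3, 0.4]
opening: 0.001
```

```bash
python3 -c "
from h import *
print(r.sense()['eef_pos'],r.sense()['contact_force'])
f=grab('scene','s2');cv2.imwrite('pics/s2c.png',cv2.resize(f['frame'][100:340,180:500],None,fx=2.4,fy=2.4)[...,::-1])"
```

```text
[549.80094674  55.88588339 140.30237184] [ 0.11941487 -0.33417878  0.37488474]
```

View pics/s2c.png

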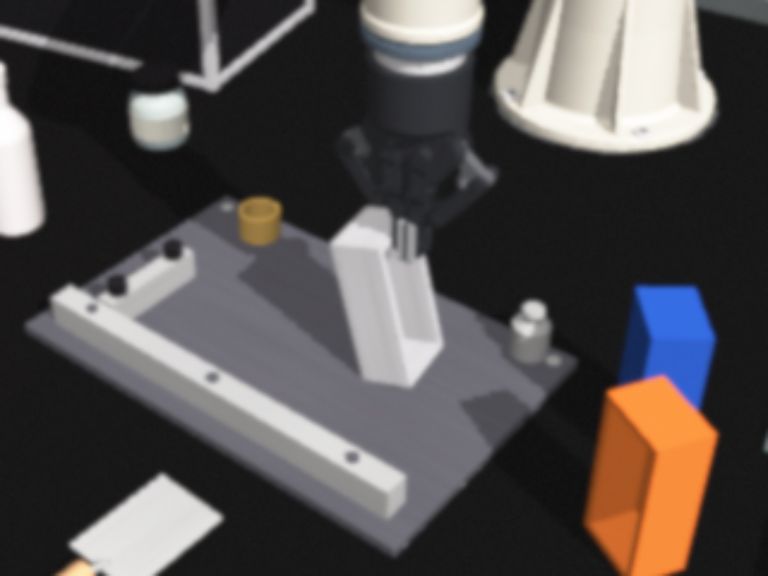

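The mould leans at about 13° with the fingers at its top end, at crop (405,240). A little more will tip it.

Request:
{"api": "servo_tool", "payload": {
  "rows": [
    [[0,-0.6,0],0,0],
    [[0,-0.6,0],0,0],
    [[0,0,0],0,0],
    [[0,0,0],0,0]
  ]
}}

```text
clock: 3.57
eef_pos: [549.9, 44.3, 140.2]
tcp_rot: [-3.142, 0.0, 0.038]
contact_force: [0.0, -0.3, 0.6]
opening: 0.003
```

```bash
python3 -c "
from h import *
print(r.sense()['eef_pos'],r.sense()['contact_force'])
f=grab('scene','s3');cv2.imwrite('pics/s3c.png',cv2.resize(f['frame'][100:340,180:500],None,fx=2.4,fy=2.4)[...,::-1])"
```

```text
[549.92634784  44.27664079 140.21692729] [ 0.0388698  -0.33565712  0.61828147]
```

View pics/s3c.png

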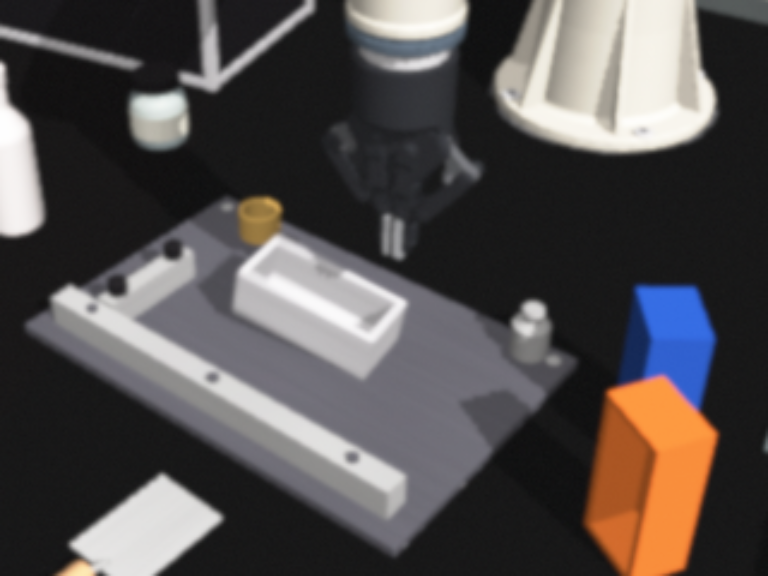

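The mould now lies on its back, trough up, at crop (320,300). I'll move to its -x side and then measure.

Request:
{"api": "servo_tool", "payload": {
  "rows": [
    [[-2.5,-2.5,0],-0.07,0],
    [[-2.5,-2.5,0],-0.07,0],
    [[-2.5,-2.5,0],0,0],
    [[-2,-0.5,0],0,0],
    [[0,0,0],0,0]
  ]
}}

```text
clock: 4.03
eef_pos: [450.6, -36.3, 139.7]
tcp_rot: [3.141, 0.004, -0.103]
contact_force: [-0.1, 0.5, -0.9]
opening: -0.001
```

```bash
python3 -c "
from h import *
print(r.sense()['eef_pos'],r.sense()['contact_force'])
for n in('scene','top'):
    f=grab(n,n+'4');P=cloud(f)
    m=(P[...,2]>47)&(P[...,2]<60)&(P[...,0]>490)&(P[...,0]<610)&(P[...,1]>-150)&(P[...,1]<60)
    q=P[m][:,:2].astype(np.float32);R=cv2.minAreaRect(q);print(n,m.sum(),R,cv2.boxPoints(R).round(1).tolist())
cv2.imwrite('pics/t4c.png',cv2.resize(f['frame'][110:260,210:410],None,fx=4,fy=4,interpolation=2)[...,::-1])"
```

```text
[450.62582814 -36.33194572 139.72051043] [-0.10308392  0.53556756 -0.92280922]
scene 742 ((548.4989624023438, -37.62397003173828), (65.67135620117188, 132.48208618164062), 2.681385040283203) [[512.5999755859375, 27.0], [518.7999877929688, -105.30000305175781], [584.4000244140625, -102.30000305175781], [578.2000122070312, 30.100000381469727]]
top 165 ((550.0050048828125, -37.15245056152344), (56.83257293701172, 129.52671813964844), 1.3261579275131226) [[520.0999755859375, 26.899999618530273], [523.0999755859375, -102.5999984741211], [579.9000244140625, -101.19999694824219], [576.9000244140625, 28.299999237060547]]
```

View pics/t4c.png

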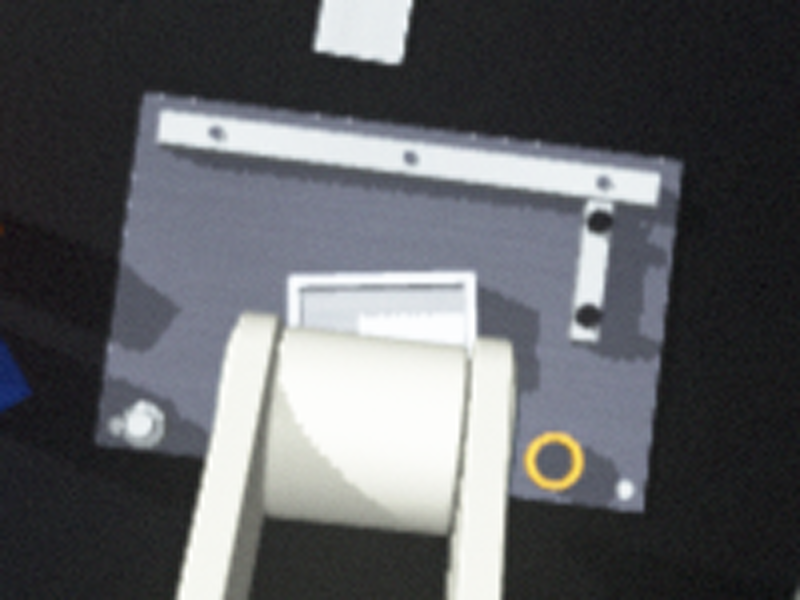

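The top view shows the mould's visible rim at crop (290–475, 275), about 8° off the fence line, with the arm over its -x side. Depth puts the mould centre at about (549,-37). I'll use two spread fingers as a wide, self-aligning pusher.

Request:
{"api": "servo_tool", "payload": {
  "rows": [
    [[0,0.9,-3],0,5],
    [[0,0,-3],0,5],
    [[0,0,-3],0,5],
    [[0,0,-2],0,5],
    [[0,0,0],0,5]
  ]
}}

```text
clock: 4.55
eef_pos: [453.9, -25.6, 27.1]
tcp_rot: [3.141, 0.005, -0.1]
contact_force: [-0.6, 0.4, -0.1]
opening: 0.59
```

Request:
{"api": "servo_tool", "payload": {
  "rows": [
    [[0,0,0],0,5],
    [[0,0,0],0,5]
  ]
}}

```text
clock: 4.72
eef_pos: [456.3, -26.1, 31.1]
tcp_rot: [-3.141, -0.001, -0.101]
contact_force: [-0.8, -0.8, -0.3]
opening: 0.581
```

```bash
python3 -c "
from h import *
s=r.sense();print(s['eef_pos'],s['contact_force'],s['opening'],s['tcp_rot'])
f=grab('scene');cv2.imwrite('pics/s5c.png',cv2.resize(f['frame'][100:340,180:500],None,fx=2.4,fy=2.4)[...,::-1])
f=grab('top');S=f['frame']
g=cv2.resize(S[130:164,246:384].min(-1),None,fx=8,fy=8,interpolation=2)
# fence front edge: last row >165 in each column
pts=[]
for u in range(260,352,3):
    col=S[130:164,u].min(-1).astype(float);k=np.where(col>185)[0]
    j=k.max();a,b=col[j],col[j+1];pts.append((u,130+j+(a-185)/(a-b)))
w=plane(f,pts,38)[:,:2];c=np.polyfit(w[:,1],w[:,0],1);res=w[:,0]-np.polyval(c,w[:,1]);print('fence x = %.4f y + %.2f'%tuple(c),np.abs(res).max(),np.arctan(c[0]))
"
```

```text
[456.3136025  -26.12794841  31.07140323] [-0.77552061 -0.80681081 -0.28302456] 0.5809946204089577 [-3.14148520e+00 -1.32467407e-03 -1.00627845e-01]
fence x = 0.1007 y + 661.92 0.4604552642769022 0.10035462177430642
```

View pics/s5c.png

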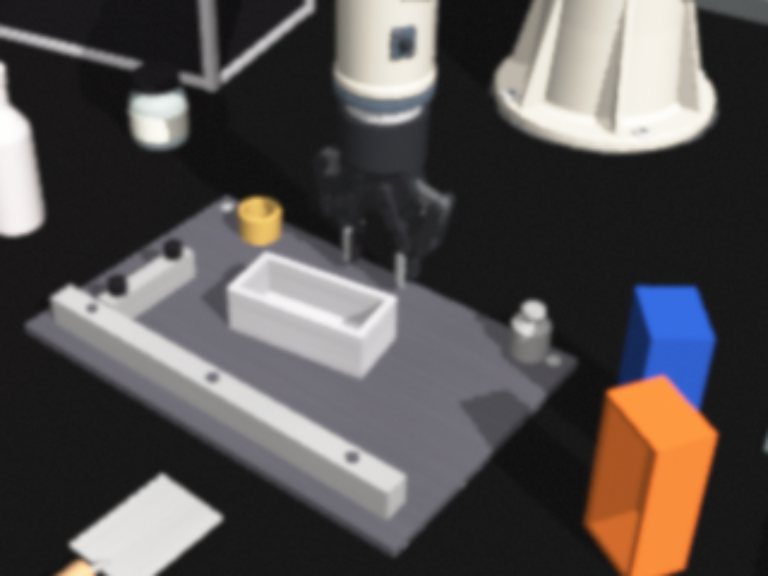

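```bash
cat >> h.py <<'E'
def mould(n='scene'):
    f=grab(n);P=cloud(f)
    m=(P[...,2]>47)&(P[...,2]<60)&(P[...,0]>490)&(P[...,0]<665)&(P[...,1]>-170)&(P[...,1]<60)
    g=f['frame'].astype(int);m&=g.min(-1)>110
    k,L,st,ce=cv2.connectedComponentsWithStats(m.astype(np.uint8));i=1+st[1:,4].argmax();m=L==i
    q=P[m][:,:2].astype(np.float32);R=cv2.minAreaRect(q);print(n,m.sum(),np.round(R[0],1),np.round(R[1],1),round(R[2],2),cv2.boxPoints(R).round(1).tolist())
E
python3 -c "
from h import *
mould('scene');mould('top')"
```

```text
scene 746 [547.8 -37.2] [ 65.2 132.2] 2.91 [[511.8999938964844, 27.200000762939453], [518.5999755859375, -104.9000015258789], [583.7000122070312, -101.5999984741211], [577.0, 30.5]]
top 183 [552.4 -37.1] [ 53.7 130.3] 0.32 [[525.2000122070312, 27.899999618530273], [526.0, -102.4000015258789], [579.7000122070312, -102.0999984741211], [578.9000244140625, 28.200000762939453]]
```

Request:
{"api": "servo_tool", "payload": {
  "rows": [
    [[1.2,-0.12,-0.7],0,5],
    [[1.2,-0.12,0],0,5],
    [[1.0,-0.1,0],0,5],
    [[0.5,-0.05,0],0,5],
    [[0.5,-0.05,0],0,5]
  ]
}}

```text
clock: 5.33
eef_pos: [499.8, -31.0, 23.8]
tcp_rot: [-3.142, -0.001, -0.101]
contact_force: [-0.3, 1.0, -0.3]
opening: 0.584
```

Request:
{"api": "servo_tool", "payload": {
  "rows": [
    [[0.5,-0.05,0],0,5],
    [[0.5,-0.05,0],0,5],
    [[0.5,-0.05,0],0,5]
  ]
}}

```text
clock: 5.58
eef_pos: [513.2, -32.2, 23.2]
tcp_rot: [-3.142, 0.002, -0.101]
contact_force: [-3.3, 1.5, 2.9]
opening: 0.58
```

Request:
{"api": "servo_tool", "payload": {
  "rows": [
    [[0.5,-0.05,0],0,5],
    [[0.5,-0.05,0],0,5],
    [[0.5,-0.05,0],0,5],
    [[0.5,-0.05,0],0,5]
  ]
}}

```text
clock: 5.92
eef_pos: [534.1, -34.4, 23.2]
tcp_rot: [3.142, 0.001, -0.101]
contact_force: [-3.5, 0.5, 1.9]
opening: 0.585
```

Request:
{"api": "servo_tool", "payload": {
  "rows": [
    [[0.5,-0.05,0],0,5],
    [[0.5,-0.05,0],0,5],
    [[0.5,-0.05,0],0,5],
    [[0.5,-0.05,0],0,5],
    [[0.5,-0.05,0],0,5]
  ]
}}

```text
clock: 6.33
eef_pos: [559.5, -36.9, 23.2]
tcp_rot: [3.142, -0.0, -0.101]
contact_force: [-2.8, 0.4, -0.8]
opening: 0.585
```

Request:
{"api": "servo_tool", "payload": {
  "rows": [
    [[0.4,-0.04,0],0,5],
    [[0.3,-0.03,0],0,5],
    [[0,0,0],0,5]
  ]
}}

```text
clock: 6.58
eef_pos: [567.1, -37.6, 23.4]
tcp_rot: [-3.142, -0.001, -0.101]
contact_force: [-0.4, -0.2, 0.3]
opening: 0.586
```

```bash
python3 -c "
from h import *
mould('scene')
f=grab('scene');cv2.imwrite('pics/s6c.png',cv2.resize(f['frame'][100:340,180:500],None,fx=2.4,fy=2.4)[...,::-1])"
```

```text
scene 804 [604.1 -47.7] [133.4  69.2] 84.55 [[563.2999877929688, -110.80000305175781], [632.2000122070312, -117.30000305175781], [644.9000244140625, 15.5], [576.0, 22.0]]
```

View pics/s6c.png

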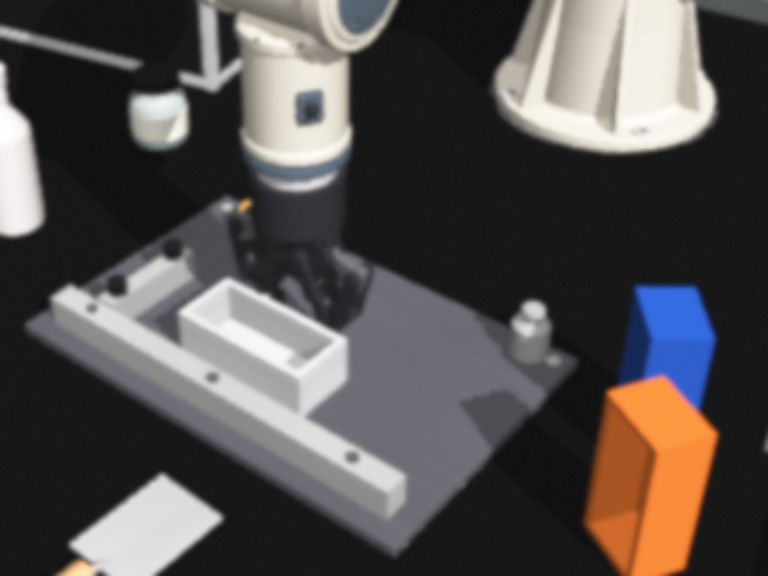

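The mould is now parallel to the fence at crop (265,340), with a gap of about 20 mm. I'll creep up to contact.

Request:
{"api": "servo_tool", "payload": {
  "rows": [
    [[0.4,-0.04,0],0,5],
    [[0.4,-0.04,0],0,5],
    [[0.3,-0.03,0],0,5],
    [[0.1,-0.01,0],0,5]
  ]
}}

```text
clock: 7.02
eef_pos: [578.6, -38.8, 23.3]
tcp_rot: [-3.142, -0.0, -0.101]
contact_force: [-4.6, 1.3, 3.1]
opening: 0.582
```

Request:
{"api": "servo_tool", "payload": {
  "rows": [
    [[0.1,-0.01,0],0,5],
    [[0.1,-0.01,0],0,5]
  ]
}}

```text
clock: 7.18
eef_pos: [579.6, -38.9, 23.3]
tcp_rot: [3.142, 0.001, -0.101]
contact_force: [-5.0, -0.1, 3.9]
opening: 0.587
```

Request:
{"api": "servo_tool", "payload": {
  "rows": [
    [[0.1,-0.01,0],0,5]
  ]
}}

```text
clock: 7.27
eef_pos: [580.7, -39.0, 23.3]
tcp_rot: [3.142, 0.001, -0.101]
contact_force: [-4.0, -0.3, 2.2]
opening: 0.587
```

Request:
{"api": "servo_tool", "payload": {
  "rows": [
    [[0.06,0,0],0,5]
  ]
}}

```text
clock: 7.35
eef_pos: [581.5, -39.1, 23.3]
tcp_rot: [3.142, 0.0, -0.101]
contact_force: [-4.1, 0.1, 2.4]
opening: 0.585
```

Still just sliding friction, about 4 N.

Request:
{"api": "servo_tool", "payload": {
  "rows": [
    [[0.08,-0.01,0],0,5],
    [[0.06,0,0],0,5]
  ]
}}

```text
clock: 7.52
eef_pos: [582.9, -39.2, 23.3]
tcp_rot: [3.142, 0.0, -0.101]
contact_force: [-3.2, 0.2, 3.1]
opening: 0.587
```

Request:
{"api": "servo_tool", "payload": {
  "rows": [
    [[0.06,-0.01,0],0,5],
    [[0.06,0,0],0,5]
  ]
}}

```text
clock: 7.68
eef_pos: [584.2, -39.2, 23.3]
tcp_rot: [3.142, 0.0, -0.101]
contact_force: [-3.1, -0.0, 2.5]
opening: 0.583
```

Request:
{"api": "servo_tool", "payload": {
  "rows": [
    [[0.06,-0.01,0],0,5],
    [[0.06,0,0],0,5]
  ]
}}

```text
clock: 7.85
eef_pos: [585.4, -39.4, 23.3]
tcp_rot: [3.142, 0.0, -0.101]
contact_force: [-5.7, -1.4, 2.6]
opening: 0.582
```

Request:
{"api": "servo_tool", "payload": {
  "rows": [
    [[0.06,-0.01,0],0,5]
  ]
}}

```text
clock: 7.93
eef_pos: [585.3, -39.4, 23.2]
tcp_rot: [3.142, 0.001, -0.101]
contact_force: [-8.5, 1.0, 7.0]
opening: 0.587
```

Request:
{"api": "servo_tool", "payload": {
  "rows": [
    [[0.03,0,0],0,5]
  ]
}}

```text
clock: 8.02
eef_pos: [585.4, -39.4, 23.3]
tcp_rot: [3.142, 0.002, -0.101]
contact_force: [-8.5, 0.7, 7.4]
opening: 0.58
```

Request:
{"api": "servo_tool", "payload": {
  "rows": [
    [[0.02,0,0],0,5]
  ]
}}

```text
clock: 8.1
eef_pos: [585.3, -39.4, 23.2]
tcp_rot: [3.142, 0.002, -0.101]
contact_force: [-8.2, 1.3, 7.6]
opening: 0.585
```

Request:
{"api": "servo_tool", "payload": {
  "rows": [
    [[0.05,0,0],0,5]
  ]
}}

```text
clock: 8.18
eef_pos: [585.4, -39.4, 23.2]
tcp_rot: [3.141, 0.003, -0.101]
contact_force: [-12.2, 0.7, 9.4]
opening: 0.583
```

Request:
{"api": "servo_tool", "payload": {
  "rows": [
    [[0.05,0,0],0,5]
  ]
}}

```text
clock: 8.27
eef_pos: [585.4, -39.3, 23.2]
tcp_rot: [3.141, 0.004, -0.101]
contact_force: [-13.8, 0.3, 11.9]
opening: 0.585
```

Firm contact at about 13 N at the tool. I'll hold it and look.

Request:
{"api": "servo_tool", "payload": {
  "rows": [
    [[0,0,0],0,5],
    [[0,0,0],0,5],
    [[0,0,0],0,5]
  ]
}}

```text
clock: 8.52
eef_pos: [585.3, -39.4, 23.2]
tcp_rot: [3.141, 0.004, -0.101]
contact_force: [-11.7, 0.2, 11.2]
opening: 0.586
```

```bash
python3 -c "
from h import *
mould('scene');mould('top')
f=grab('top');cv2.imwrite('pics/t7c.png',cv2.resize(f['frame'][110:260,210:410],None,fx=4,fy=4,interpolation=2)[...,::-1])
f=grab('scene');cv2.imwrite('pics/s7c.png',cv2.resize(f['frame'][100:340,180:500],None,fx=2.4,fy=2.4)[...,::-1])"
```

```text
scene 821 [621.  -48.8] [132.1  70. ] 83.49 [[578.7000122070312, -110.5], [648.2999877929688, -118.5], [663.2999877929688, 12.800000190734863], [593.7000122070312, 20.799999237060547]]Traceback (most recent call last):
  File "<string>", line 3, in <module>
    mould('scene');mould('top')
                   ~~~~~^^^^^^^
  File "h.py", line 22, in mould
    k,L,st,ce=cv2.connectedComponentsWithStats(m.astype(np.uint8));i=1+st[1:,4].argmax();m=L==i
                                                                       ~~~~~~~~~~~~~~~^^
ValueError: attempt to get argmax of an empty sequence
```

```bash
python3 -c "
from h import *
f=grab('scene');cv2.imwrite('pics/s7c.png',cv2.resize(f['frame'][100:340,180:500],None,fx=2.4,fy=2.4)[...,::-1])"
```

```text
(no output)
```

View pics/s7c.png

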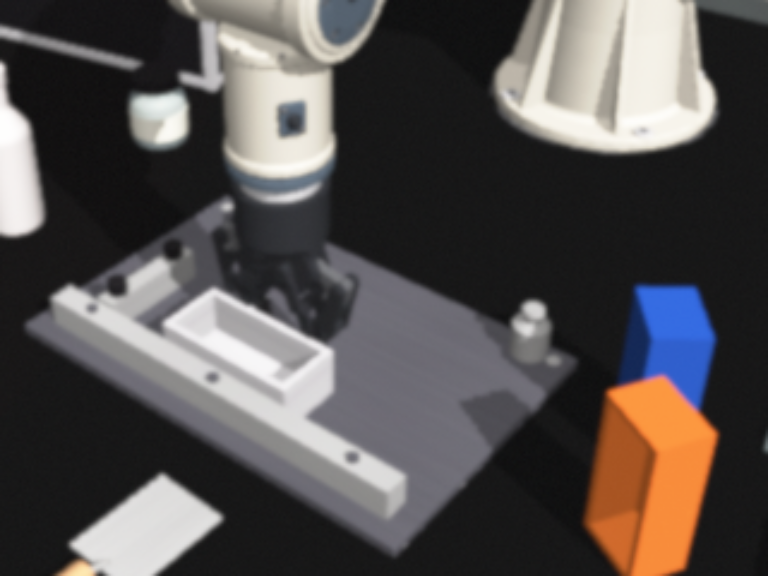

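The mould is flush along the fence, at crop (250,350). I'll back off, then go to its +y end with the jaws turned across it.

Request:
{"api": "servo_tool", "payload": {
  "rows": [
    [[-0.1,0,0],0,5],
    [[-0.2,0.02,0],0,5],
    [[-0.5,0.05,0],0,5],
    [[-1.5,0.1,0],0,4],
    [[-1.5,0.1,1],0,1.5]
  ]
}}

```text
clock: 9.08
eef_pos: [549.1, -36.7, 32.2]
tcp_rot: [-3.142, 0.0, -0.101]
contact_force: [-0.5, 0.3, -0.2]
opening: 0.341
```

Request:
{"api": "servo_tool", "payload": {
  "rows": [
    [[0,1,3],0.12,1.5],
    [[0,1,3],0.12,1.5],
    [[0,2,3],0.12,1.5],
    [[0.5,3,0],0.12,1.5],
    [[0.5,3,0],0.12,1.5]
  ]
}}

```text
clock: 9.5
eef_pos: [561.5, 64.1, 125.9]
tcp_rot: [3.139, -0.006, 0.503]
contact_force: [0.4, 0.6, -0.4]
opening: 0.177
```

Request:
{"api": "servo_tool", "payload": {
  "rows": [
    [[1.5,2,0],0.12,1.5],
    [[1.5,0,0],0.12,1.5],
    [[1.5,0,0],0.12,1.5],
    [[1.5,0,0],0.12,1.5],
    [[1.5,0,0],0.12,1.5]
  ]
}}

```text
clock: 9.92
eef_pos: [635.6, 83.7, 123.4]
tcp_rot: [3.14, -0.001, 1.105]
contact_force: [-0.1, -0.2, 0.4]
opening: 0.172
```

Request:
{"api": "servo_tool", "payload": {
  "rows": [
    [[0,0,0],0.12,1.5],
    [[0,0,0],0.12,1.5],
    [[0,0,0],0.12,1.5],
    [[0,0,0],0,1.5],
    [[0,0,0],0,1.5]
  ]
}}

```text
clock: 10.33
eef_pos: [634.8, 83.3, 123.4]
tcp_rot: [3.141, -0.0, 1.455]
contact_force: [-0.5, 0.6, 0.1]
opening: 0.173
```

```bash
python3 -c "
from h import *
print(r.sense())
mould('scene')
f=grab('scene');cv2.imwrite('pics/s8c.png',cv2.resize(f['frame'][100:340,180:500],None,fx=2.4,fy=2.4)[...,::-1])"
```

```text
{'clock': 10.3333, 'qpos': array([1.28163647e-01, 5.02227131e-01, 1.69422954e+00, 3.41656371e-05,
       9.44162041e-01, 2.43912439e-01]), 'qvel': array([ 0.00083708, -0.00456251,  0.00071259,  0.0014863 ,  0.00546055,
        0.02892013]), 'joint_efforts': array([-4.56625872e-03, -6.57524300e+01, -2.93098569e+01, -1.61927914e-03,
       -1.96721801e-02, -7.20231961e-01]), 'eef_pos': array([634.75920841,  83.32309411, 123.35003753]), 'tcp_rot': array([ 3.14065423e+00, -2.62082847e-04,  1.45502764e+00]), 'contact_force': array([-0.50378135,  0.58005533,  0.07009314]), 'wrist_torque': array([ 0.03088985,  0.0563491 , -0.02228967]), 'opening': 0.17250236094473648}
scene 803 [624.4 -49.3] [133.5  64.5] 84.62 [[586.0, -112.80000305175781], [650.2000122070312, -118.80000305175781], [662.7999877929688, 14.100000381469727], [598.5, 20.200000762939453]]
```

View pics/s8c.png

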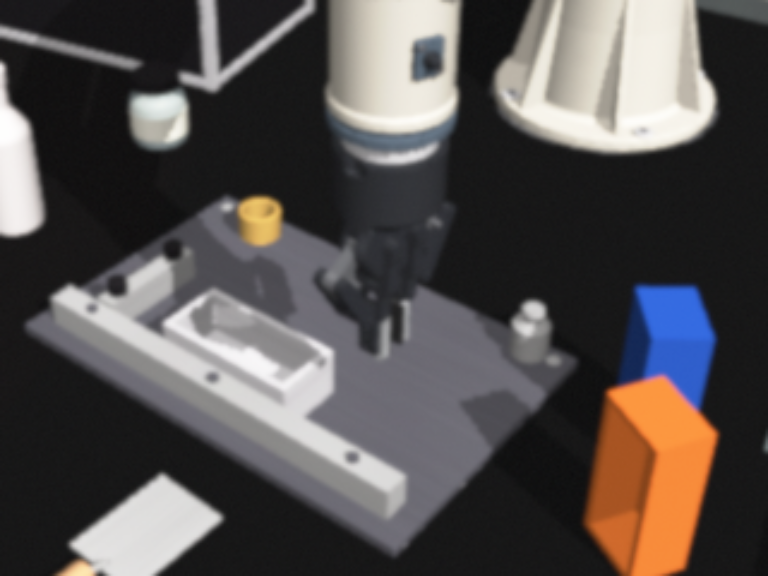

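The fingers are at the +y end at crop (385,325), beside the fence. I'll descend and push along the fence.

Request:
{"api": "servo_tool", "payload": {
  "rows": [
    [[0.2,0,-3],0.015,1.5],
    [[0,0,-3],0,1.5],
    [[0,0,-3],0,1.5],
    [[0,0,-1],0,1.5],
    [[0,0,0],0,1.5]
  ]
}}

```text
clock: 10.85
eef_pos: [635.5, 83.1, 22.7]
tcp_rot: [-3.139, 0.001, 1.472]
contact_force: [-0.4, -0.2, -0.1]
opening: 0.175
```

Request:
{"api": "servo_tool", "payload": {
  "rows": [
    [[-0.1,-1,0],0,1.5],
    [[-0.1,-1,0],0,1.5],
    [[-0.1,-1,0],0,1.5],
    [[0,0,0],0,1.5]
  ]
}}

```text
clock: 11.18
eef_pos: [633.3, 51.1, 23.6]
tcp_rot: [3.141, 0.0, 1.472]
contact_force: [0.1, -0.8, 0.5]
opening: 0.176
```

Request:
{"api": "servo_tool", "payload": {
  "rows": [
    [[0.05,-0.8,0],0,1.5],
    [[-0.05,-0.6,0],0,1.5],
    [[-0.05,-0.5,0],0,1.5],
    [[-0.05,-0.5,0],0,1.5],
    [[-0.05,-0.5,0],0,1.5]
  ]
}}

```text
clock: 11.6
eef_pos: [631.9, 24.0, 23.3]
tcp_rot: [3.142, -0.0, 1.474]
contact_force: [-0.2, 2.7, 0.1]
opening: 0.177
```

Request:
{"api": "servo_tool", "payload": {
  "rows": [
    [[-0.05,-0.5,0],0,1.5],
    [[-0.04,-0.5,0],0,1.5],
    [[-0.05,-0.5,0],0,1.5]
  ]
}}

```text
clock: 11.85
eef_pos: [630.6, 9.2, 23.5]
tcp_rot: [3.141, -0.0, 1.474]
contact_force: [-0.5, 3.7, 2.3]
opening: 0.178
```

Request:
{"api": "servo_tool", "payload": {
  "rows": [
    [[-0.05,-0.5,0],0,1.5],
    [[-0.04,-0.5,0],0,1.5],
    [[-0.05,-0.5,0],0,1.5]
  ]
}}

```text
clock: 12.1
eef_pos: [629.2, -6.1, 23.4]
tcp_rot: [3.141, -0.0, 1.474]
contact_force: [-0.4, 4.3, 3.4]
opening: 0.179
```

Request:
{"api": "servo_tool", "payload": {
  "rows": [
    [[-0.05,-0.5,0],0,1.5],
    [[-0.04,-0.4,0],0,1.5],
    [[-0.03,-0.3,0],0,1.5],
    [[0,0,0],0,1.5]
  ]
}}

```text
clock: 12.43
eef_pos: [628.0, -18.6, 23.4]
tcp_rot: [3.141, 0.0, 1.474]
contact_force: [-0.5, -0.4, 2.8]
opening: 0.176
```

```bash
python3 -c "
from h import *
mould('scene')
f=grab('scene');cv2.imwrite('pics/s9c.png',cv2.resize(f['frame'][140:300,190:390],None,fx=4,fy=3.75,interpolation=2)[...,::-1])"
```

```text
scene 480 [620.1 -96.6] [133.2  62.4] 83.62 [[581.7000122070312, -159.39999389648438], [643.7000122070312, -166.3000030517578], [658.5, -33.900001525878906], [596.5, -27.0]]
```

View pics/s9c.png

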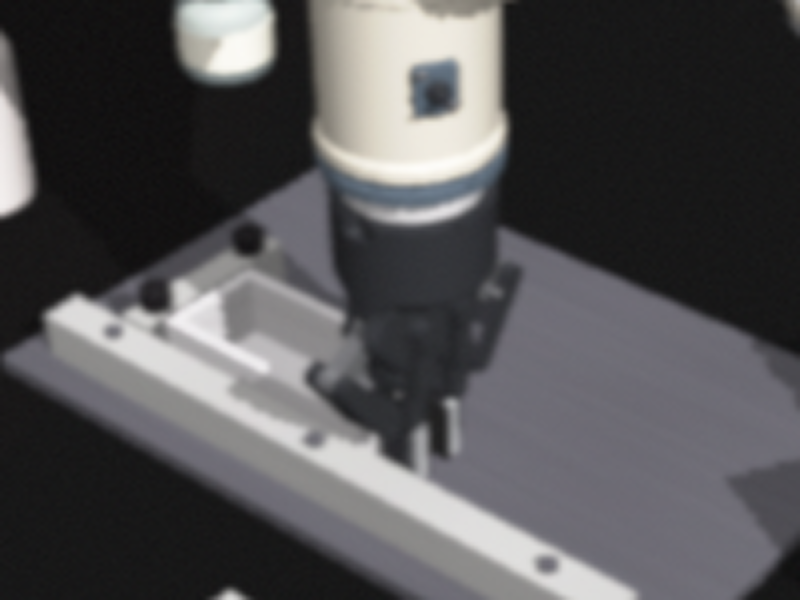

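The mould is still flush with the fence, and its leading end is about 13 mm from the stop at crop (180,300). I'll creep in.

Request:
{"api": "servo_tool", "payload": {
  "rows": [
    [[-0.03,-0.3,0],0,1.5],
    [[-0.03,-0.3,0],0,1.5],
    [[-0.02,-0.2,0],0,1.5],
    [[-0.01,-0.1,0],0,1.5]
  ]
}}

```text
clock: 12.87
eef_pos: [627.1, -26.4, 23.4]
tcp_rot: [-3.142, -0.001, 1.474]
contact_force: [-0.4, 5.4, 4.9]
opening: 0.174
```

Request:
{"api": "servo_tool", "payload": {
  "rows": [
    [[-0.01,-0.08,0],0,1.5],
    [[0,-0.06,0],0,1.5]
  ]
}}

```text
clock: 13.03
eef_pos: [626.9, -27.7, 23.4]
tcp_rot: [-3.141, -0.001, 1.474]
contact_force: [-0.8, 6.6, 4.9]
opening: 0.177
```

Request:
{"api": "servo_tool", "payload": {
  "rows": [
    [[-0.01,-0.06,0],0,1.5],
    [[0,-0.06,0],0,1.5]
  ]
}}

```text
clock: 13.2
eef_pos: [626.8, -28.8, 23.3]
tcp_rot: [-3.141, -0.001, 1.474]
contact_force: [-1.5, 5.6, 3.6]
opening: 0.178
```

Request:
{"api": "servo_tool", "payload": {
  "rows": [
    [[-0.01,-0.06,0],0,1.5],
    [[0,-0.06,0],0,1.5]
  ]
}}

```text
clock: 13.37
eef_pos: [626.8, -30.0, 23.4]
tcp_rot: [-3.142, -0.001, 1.474]
contact_force: [-1.7, 5.1, 4.8]
opening: 0.174
```

Request:
{"api": "servo_tool", "payload": {
  "rows": [
    [[-0.01,-0.06,0],0,1.5],
    [[0,-0.06,0],0,1.5]
  ]
}}

```text
clock: 13.53
eef_pos: [626.6, -31.2, 23.4]
tcp_rot: [-3.141, -0.001, 1.474]
contact_force: [-0.9, 5.1, 4.7]
opening: 0.173
```

Request:
{"api": "servo_tool", "payload": {
  "rows": [
    [[-0.01,-0.06,0],0,1.5],
    [[-0.01,-0.06,0],0,1.5]
  ]
}}

```text
clock: 13.7
eef_pos: [626.5, -32.4, 23.4]
tcp_rot: [-3.142, -0.001, 1.474]
contact_force: [-0.2, 6.0, 3.8]
opening: 0.174
```

Request:
{"api": "servo_tool", "payload": {
  "rows": [
    [[-0.01,-0.06,0],0,1.5]
  ]
}}

```text
clock: 13.78
eef_pos: [626.4, -33.0, 23.3]
tcp_rot: [-3.142, -0.001, 1.474]
contact_force: [-0.8, 5.8, 3.7]
opening: 0.177
```

Request:
{"api": "servo_tool", "payload": {
  "rows": [
    [[0,-0.05,0],0,1.5]
  ]
}}

```text
clock: 13.87
eef_pos: [626.3, -33.5, 23.3]
tcp_rot: [-3.141, -0.001, 1.474]
contact_force: [0.5, 5.7, 4.4]
opening: 0.177
```

Request:
{"api": "servo_tool", "payload": {
  "rows": [
    [[-0.01,-0.05,0],0,1.5]
  ]
}}

```text
clock: 13.95
eef_pos: [626.3, -34.0, 23.4]
tcp_rot: [-3.142, -0.001, 1.474]
contact_force: [-0.0, 5.0, 3.7]
opening: 0.178
```

Request:
{"api": "servo_tool", "payload": {
  "rows": [
    [[0,-0.05,0],0,1.5]
  ]
}}

```text
clock: 14.03
eef_pos: [626.3, -34.5, 23.4]
tcp_rot: [-3.142, -0.001, 1.474]
contact_force: [0.9, 5.4, 4.5]
opening: 0.173
```

Request:
{"api": "servo_tool", "payload": {
  "rows": [
    [[-0.01,-0.05,0],0,1.5]
  ]
}}

```text
clock: 14.12
eef_pos: [626.2, -35.0, 23.3]
tcp_rot: [-3.141, -0.001, 1.474]
contact_force: [-0.4, 6.4, 5.4]
opening: 0.176
```

Request:
{"api": "servo_tool", "payload": {
  "rows": [
    [[0,-0.05,0],0,1.5]
  ]
}}

```text
clock: 14.2
eef_pos: [626.1, -35.5, 23.3]
tcp_rot: [-3.141, -0.001, 1.474]
contact_force: [-0.1, 5.7, 4.5]
opening: 0.173
```

Request:
{"api": "servo_tool", "payload": {
  "rows": [
    [[-0.01,-0.05,0],0,1.5]
  ]
}}

```text
clock: 14.28
eef_pos: [626.1, -36.0, 23.4]
tcp_rot: [-3.142, -0.001, 1.474]
contact_force: [0.0, 6.0, 3.7]
opening: 0.175
```

Request:
{"api": "servo_tool", "payload": {
  "rows": [
    [[-0.01,-0.05,0],0,1.5],
    [[0,-0.05,0],0,1.5]
  ]
}}

```text
clock: 14.45
eef_pos: [625.9, -37.0, 23.3]
tcp_rot: [-3.141, -0.001, 1.474]
contact_force: [-0.0, 5.7, 4.0]
opening: 0.176
```

Request:
{"api": "servo_tool", "payload": {
  "rows": [
    [[-0.01,-0.05,0],0,1.5],
    [[0,-0.05,0],0,1.5]
  ]
}}

```text
clock: 14.62
eef_pos: [625.8, -38.0, 23.3]
tcp_rot: [-3.141, -0.001, 1.474]
contact_force: [-0.5, 5.8, 4.8]
opening: 0.178
```

Request:
{"api": "servo_tool", "payload": {
  "rows": [
    [[-0.01,-0.05,0],0,1.5],
    [[0,-0.05,0],0,1.5]
  ]
}}

```text
clock: 14.78
eef_pos: [625.9, -38.1, 23.4]
tcp_rot: [3.142, -0.002, 1.473]
contact_force: [0.8, 14.0, 4.4]
opening: 0.178
```

Contact with the stop: the arm halted at y = -38.1 and the force jumped to 14 N, of which about 5.5 N is sliding friction. I'll hold it briefly.

Request:
{"api": "servo_tool", "payload": {
  "rows": [
    [[0,-0.03,0],0,1.5],
    [[0,0,0],0,1.5],
    [[0,0,0],0,1.5]
  ]
}}

```text
clock: 15.03
eef_pos: [625.9, -38.1, 23.4]
tcp_rot: [3.142, -0.002, 1.473]
contact_force: [0.4, 13.2, 4.6]
opening: 0.175
```

```bash
python3 -c "
from h import *
mould('scene')
f=grab('scene');cv2.imwrite('pics/s10c.png',cv2.resize(f['frame'][140:300,190:390],None,fx=4,fy=3.75,interpolation=2)[...,::-1])"
```

```text
scene 209 [ 646.7 -110.4] [119.    9.7] 83.19 [[634.7999877929688, -168.89999389648438], [644.4000244140625, -170.0], [658.5, -51.900001525878906], [648.9000244140625, -50.70000076293945]]
```

View pics/s10c.png

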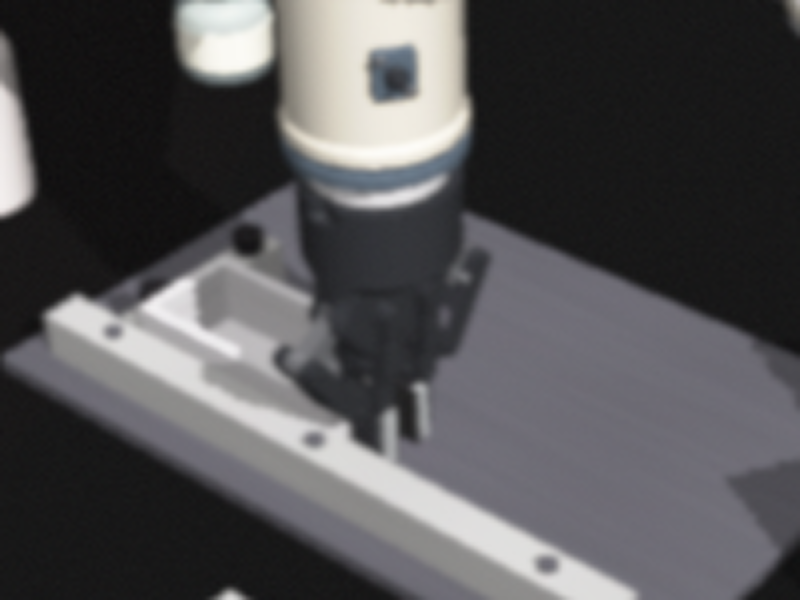

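The leading end meets the stop at crop (150,300) and the side is still along the fence. I'll release straight back, lift clear and check.

Request:
{"api": "servo_tool", "payload": {
  "rows": [
    [[0,0.1,0],0,1.5],
    [[0.02,0.3,0],0,1.5],
    [[0.1,1,0],0,1.5],
    [[0.2,2,0],0,1.5],
    [[0.2,2,1],0,1.5]
  ]
}}

```text
clock: 15.55
eef_pos: [629.3, 14.5, 31.4]
tcp_rot: [-3.138, 0.001, 1.473]
contact_force: [0.1, -0.7, -0.4]
opening: 0.178
```

Request:
{"api": "servo_tool", "payload": {
  "rows": [
    [[0,2,3],0,1.5],
    [[0,2,3],0,1.5],
    [[0,2,3],0,1.5],
    [[0,2,3],0,1.5],
    [[0,0,0],0,1.5]
  ]
}}

```text
clock: 15.97
eef_pos: [634.0, 98.2, 159.2]
tcp_rot: [3.133, -0.003, 1.476]
contact_force: [1.7, 0.5, 0.6]
opening: 0.18
```

```bash
python3 -c "
from h import *
print(r.sense()['eef_pos'],r.sense()['contact_force'])
mould('scene');
f=grab('scene');cv2.imwrite('pics/s11c.png',cv2.resize(f['frame'][140:300,190:440],None,fx=3.2,fy=3.2,interpolation=2)[...,::-1])
f=grab('top');cv2.imwrite('pics/t11c.png',cv2.resize(f['frame'][110:260,210:410],None,fx=4,fy=4,interpolation=2)[...,::-1])"
```

```text
[634.00695077  98.16346156 159.24110399] [1.66519569 0.54918897 0.60332117]
scene 610 [ 618.2 -110. ] [123.5  64. ] 84.61 [[580.5999755859375, -168.39999389648438], [644.2000122070312, -174.5], [655.7999877929688, -51.5], [592.2000122070312, -45.5]]
```

View pics/s11c.png

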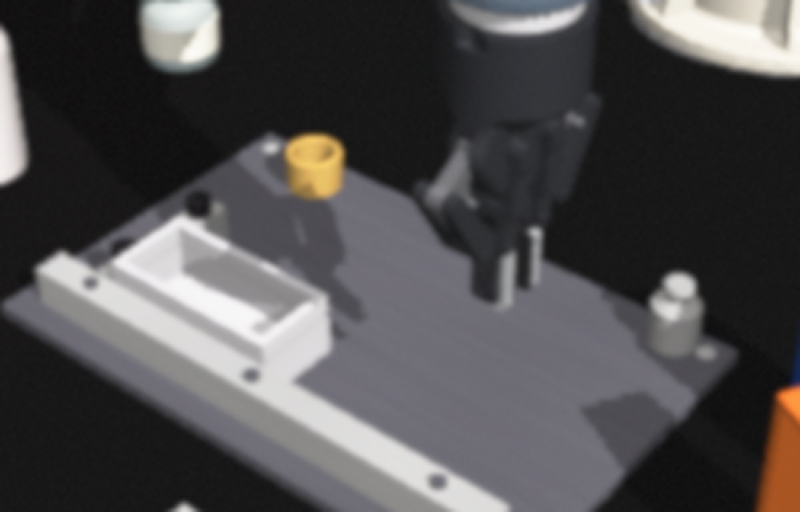

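View pics/t11c.png

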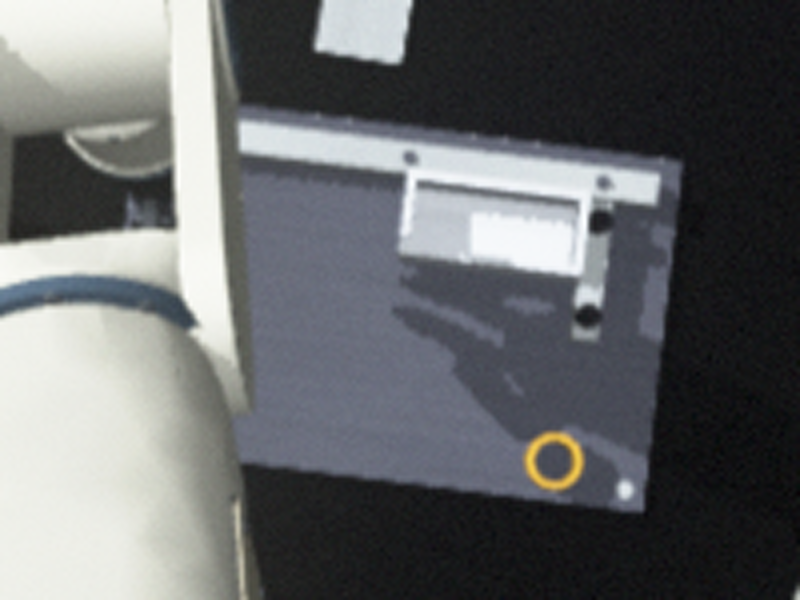

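The released mould sits flush: its offset from the fence line is unchanged from when it was pressed (32.6 mm both times), and its angle of 84.6° is within about 0.4° of the fence. The collar and weight are in place. I'll let the arm settle and hand in.

Request:
{"api": "servo_tool", "payload": {
  "rows": [
    [[0,0,1],0,1.5],
    [[0,0,0],0,1.5],
    [[0,0,0],0,1.5],
    [[0,0,0],0,1.5]
  ]
}}

```text
clock: 16.45
eef_pos: [630.7, 93.6, 162.6]
tcp_rot: [-3.141, 0.0, 1.473]
contact_force: [-0.2, -0.4, -0.2]
opening: 0.174
```

```bash
python3 -c "
from h import *
print(r.sense()['eef_pos'],r.sense()['contact_force'],abs(r.sense()['qvel']).max());print(r.sign_off())"
```

```text
[630.7097659   93.56661834 162.64940536] [-0.16989404 -0.42388448 -0.17962047] 0.002557092401563702
the job is handed in; nothing more can be done
None
```

The mould is on its back, trough up, flush against both the fence and the end stop. I handed the job in at about 16.5 s of the 72 s allowed; no verdict is reported.

- **Tipping:** I pushed it over high on the mouth side with the fingers shut, and it dropped onto its back clear of the fence and stop.
- **Fence:** I slid it square with two spread fingers. The tool force rose from about 4 N of sliding to a peak of 13.8 N, then held at about 12 N, which is roughly 8–10 N on the fence.
- **End stop:** I slid it along the fence from its far end. The force jumped from about 5.5 N to 14 N, then held at about 13 N, which is roughly 8 N on the stop.
- **Release:** I backed straight off and lifted clear, and the tool force was near zero at the end.

**Last checks:** after release the mould's angle matched the fence within about 0.4°, and its offset from the fence was the same as when pressed. In the last pictures the collar and weight looked undisturbed and the arm had not been near the bottle or jar; I judged these by eye and did not re-measure them.

**Weaker checks:** the depth rectangle read the mould about 4 mm too wide and, in the final view, about 6 mm too short. So I judged the stop contact mainly by the force jump, the arm halting there and the pictures. One top-view measurement failed because the arm blocked the view.

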